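# Key a lens cell in its V-cradle and lay the hold-down arm on it

## Robot

A 6-joint arm with a two-finger parallel gripper is mounted at the origin on a cart in front of the work surface, level with it; the furniture and walls round the work are solid. World frame = base frame: x ahead of the robot, y to its left, z up, the work surface at z = 0. Lengths are in m, angles in degrees, forces in N, time in s.
With the tool pointing down it reaches from about 0.4 to 0.825 m from the base axis. Payload 7 kg.
Tool frame: the origin (TCP) lies midway between the tips of the shut fingers; the grasp point (between the pads) lies r.pinch_z behind it (r.pinch_z is the distance from the TCP to the grasp point, in m); z points along the fingers, y is the line along which they close (so a half turn about z gives the same grasp; the last joint's range is limited). The gripper opens to 88 mm and grips with 3 to 60 N. Pads are 19 mm wide; open, the fingers measure 130 mm over their backs; the gripper's body (78 mm by 193 mm) begins 47 mm behind the grasp point.
Start: joints at [80.793, 20.546, 0.682, 0, -70.136, -16.507], TCP at [0.293, 0.608, 0.227] pointing down, gripper open.
Joint ranges: [-176.03, 176.03], [-82.01, 121.73], [-58.28, 71.71], [-173.87, 95.51], [-174.79, -0.11], [-173.66, 173.66]. Speed limits (degrees/s): [136.94, 136.94, 172.46, 180, 180, 180].

## Interface

Orientations are given as [roll, pitch, yaw] about the fixed x, y, z axes, in that order (R = Rz(yaw) Ry(pitch) Rx(roll)).
In Python, from plant import r, optics, job gives the robot as it stands.
- The arm moves only by the shell command python3 -m crank 'ROWS' [FORCE]. ROWS is JSON, a list of rows, each an object with "xyz": the shift along the tool's x, y, z in units of 30 mm (1.0 is 30 mm), a list of three; "delta_rot": the turn, a rotation vector about the tool's x, y, z in degrees, a list of three; "claw": the closure, from 0 (fully open) to 1 (shut). A call has 1 to 20 rows; each row is the pose to reach, as a shift and turn from the pose commanded when the call began, along the tool's axes at that moment; what a row does not reach only later rows make up. A row lasts 1/8 s, in which the tool goes at most 62.5 mm and 10.7 degrees, less where a joint would pass 70% of its speed; a pose out of reach is approached as far as the arm can. A call with a gripper value outside its range is refused whole. The fingers move at their own pace and stop on an object; FORCE is the grip in N (left out, the last holds). Time passes only in rows, so rows that repeat a pose let the fingers close. It gives the time, the measured TCP pose, the force, the opening and the grip force at its end, in the units of the state.
- r.get_state(): the state, without advancing time (a new reading comes with each control period).
- optics.capture(name): name is "side" or "top" or "wrist"; returns a dict with "img" (420x560x3 uint8, blue, green, red), "fovy" (degrees; the focal length in pixels is half the picture's height over the tangent of half this angle, whatever the lens; pixels are square), "cx", "cy" (the principal point, pixels), "eye" and "rotation" of the camera in the world; the wrist camera has in their place "hand_eye" (4x4, takes a point from camera to tool coordinates, whose origin is the TCP and whose axes are the flange's). Camera axes: x right, y up, looking along -z (the intrinsics and any distortion apply to the point x, -y, -z); pixel columns grow to the right and rows downward; lengths in m; the calibration is good to about 2 mm. A picture is of the moment at which its call begins: read the wrist's pose just before it. There is no depth.
- job.close_job(): hands the job in; it is judged then, once.
The state is a dict: "time_s": time; "joints": joint angles; "qd": joint speeds; "joint_torque": joint torques, N m; "tcp_pos": TCP position; "eef_rot": TCP orientation; "contact_force": force on the tool from outside, world axes, zero at the start; "moment": the same for the moment, N m; "gripper_width": finger opening in m; "gripper_force": force on a finger pad.
Only numpy, scipy, OpenCV 4.12 (cv2) and the standard library are available. Lean on these libraries where they do the work, as an engineer would, in place of code of your own. Each camera call takes 0.05 s, during which the arm holds its last target. There are 200 camera calls.

## Task

The lens cell stands in the V-cradle with its notch out of place. Without lifting it out of the V, roll it in the groove, its top going to the left as you face the cradle from the robot, until you feel the spring key on the right drop into the notch and lock it; do not force it against the key. Then swing the ball-ended hold-down arm over and lay its pad on top of the cell, so that the lens is ready to have its axis marked. Leave the spectacles and the loose lens where they lie.

Things in the scene. Friction and masses are not known exactly. Their poses are not given: they have to be found in the camera images.
- cradle: V-cradle fixed on the bench: dark base plate 118 x 126 x 10 mm, V-block 94 mm wide and 30 mm along the 90 degree groove, lined with slippery white acetal, between screwed end plates up to 56 mm high. Origin on the bench under mid-groove; x axis left across the groove, y up, z along the groove away from the robot. The lens cell stands in it, loose, 0.2 kg; its pose is not given
- cell_seat (a point): centre of the lens cell at rest in the V, 64 mm above the bench, axes as the cradle's. The cell: a metal ring of 70 mm diameter, 18 mm thick, glass in its bore, axis along the groove, with 2 mm end play each way. Grip it across the 18 mm on the rim (the outer 9 mm). Free within 100 mm of its axis above 76 mm height; the arm's post begins 50 mm behind this point, 122 mm high
- cell_top (a point): top of the cell's rim, 99 mm above the bench. Between its two flanges runs a track 10 mm wide, 5 mm deep, with one notch 10 mm wide, 6 mm deep, which starts out of sight below: the cell must be rolled 28 to 132 degrees (not known which) with its top going left (cradle +x) to bring the notch round under and up to the key. The cell stays where it is let go
- key: spring key on the right of the cell at its axis height: a steel blade, 6 mm high, pushed left by about 0.5 N, with a black knob outside its bracket (up to 97 mm right of cell_seat, 76 mm high). Origin: tip of the blade. It rides on the track 30 mm right of cell_seat; in the notch it jumps 6 mm further in (24 mm) and blocks the rolling, with 4 degrees of play; with no cell there it goes in 14 mm
- hold_down (a joint): hold-down arm, rad: 0 = laid down, rubber pad resting on top of the cell; grows as it swings up and back over its post; starts open at 2.4 to 2.75. Its stiff hinge stays where it is left (about 0.6 N at the ball). Hinge axis across the groove, 112 mm above the bench, 60 mm behind cell_seat along the groove
- ball (a point): centre of the black 20 mm ball at the end of the hold-down arm, 92 mm from its hinge axis; pinch it from above, across the arm. With the arm laid down it is 32 mm in front of cell_seat along the groove and 112 mm above the bench
- spectacles: black spectacles, 155 x 136 x 44 mm, lying to the right of the cradle; leave alone. Origin under the middle
- lens: loose clear spectacle lens, 42 x 54 x 5 mm, lying to the left of the cradle; leave alone. Origin under the middle

How it is judged (in metres and radians):
On the way:
1. the key has dropped into the notch of the cell (x of key in the frame of cradle between -0.0265 and -0.0215 m), for 0.3 s.
At the end, for the whole second after the job is handed in: the key's blade stands in the notch (its tip 21.5 to 26.5 mm from the cell's axis) with the cell down in the V, and the hold-down arm lies on the cell (within 0.06 rad of 0) (all of step 1 and value of joint hold_down between -0.06 and 0.06 rad); the robot touches nothing.
It fails at once if the cell is forced against the key with more than 30 N (contact force between key and anything else above 30 N).
It fails at once if the cell is lifted out of the V, off its key (x of key in the frame of cradle above -0.018 m).
It fails at once if the spectacles or the loose lens are moved by more than 20 mm (distance of any of spectacles, lens from where it was at the start of the episode above 0.02 m).
It also fails if it takes over 67 s, if anything falls off the work surface, if the arm or the gripper's body presses on something with over 40 N, if the wrist force passes 120 N, or if a joint passes its speed limit or range.

## Working session

There is one attempt and no reset: what is moved stays moved. The work goes in short steps, Python scripts to look and compute and a shell command to move; the robot and the scene stay as the last step left them, time stands still between calls to the robot, and variables do not carry over. Pictures are saved under pics/ and viewed, at most 10 in all, crops included, and the job is handed in when it is done.

```bash
ls; mkdir -p pics; python3 - <<'E'
from plant import r,optics,job
import cv2
s=r.get_state();print(s, r.pinch_z)
for n in ("side","top"):
    d=optics.capture(n);cv2.imwrite(f"pics/{n}0.png",d["img"]);print(n,{k:v for k,v in d.items() if k!="img"})
E
```

```text
pics
{'time_s': 0.0, 'joints': array([ 8.07906313e+01,  2.05933851e+01,  6.32916891e-01, -1.88432485e-02,
       -7.01358713e+01, -1.65076150e+01]), 'qd': array([-0.00285198, -0.06619561, -0.10568971, -0.00917536, -0.07992066,
        0.06192118]), 'joint_torque': array([-1.01523074e-03, -5.82722890e+01,  2.93060213e+01,  6.99709520e+00,
        6.92052490e-03, -1.62214396e-04]), 'tcp_pos': array([0.29271128, 0.60768323, 0.22559819]), 'eef_rot': array([ 1.79902598e+02, -1.03931524e-02, -2.57233925e+01]), 'contact_force': array([ 0.04623964,  0.39626879, -0.64513552]), 'moment': array([0.01214684, 0.01074926, 0.0017771 ]), 'gripper_force': 0.0, 'gripper_width': 0.08771689119191074} 0.0188
side {'fovy': 49.07788433133808, 'cx': 279.96295596471236, 'cy': 208.4526317092145, 'eye': array([ 0.47926498, -0.97075005,  0.68824826]), 'rotation': array([ 5.39762305e+01, -2.76551879e-02, -1.63236683e+00])}
top {'fovy': 46.00561631368143, 'cx': 288.0050375943812, 'cy': 213.1715376292785, 'eye': array([ 0.40803558, -0.16770769,  1.13285034]), 'rotation': array([  6.85653006,   0.92249706, -91.58277052])}
```

View pics/side0.png

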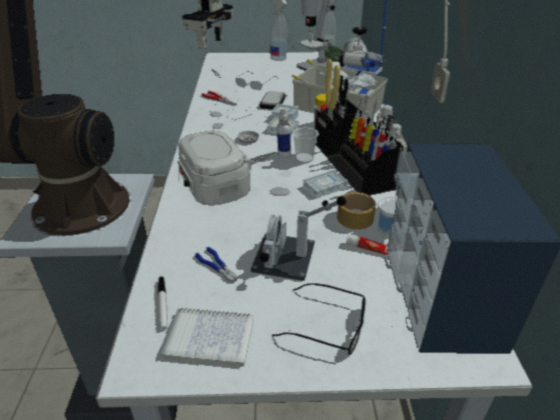

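View pics/top0.png

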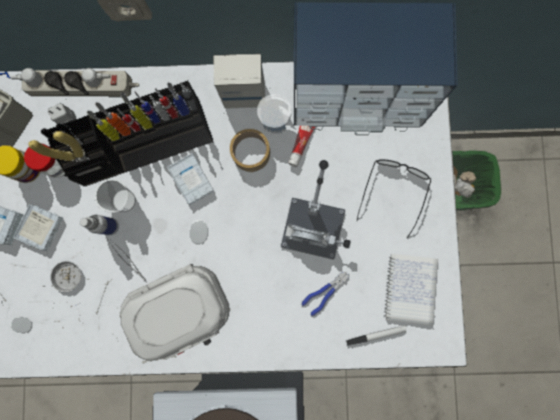

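The top view shows the cradle near (313,228), its ball near (323,164), the key knob near (347,243), the spectacles at (395,200), and the loose lens at (199,232). The side view shows the cradle near (285,250) with the ball at (341,202).

```bash
cat > h.py <<'E'
import numpy as np,cv2
from scipy.spatial.transform import Rotation as R
from plant import r,optics,job
def cam(d,s=None):
    if "eye" in d: return np.array(d["eye"]),R.from_euler("xyz",d["rotation"],degrees=True).as_matrix()
    T=np.eye(4);T[:3,:3]=R.from_euler("xyz",s["eef_rot"],degrees=True).as_matrix();T[:3,3]=s["tcp_pos"]
    T=T@np.array(d["hand_eye"]);return T[:3,3],T[:3,:3]
def ray(d,uv,s=None):
    e,M=cam(d,s);f=210/np.tan(np.radians(d["fovy"]/2))
    v=M@np.array([(uv[0]-d["cx"])/f,-(uv[1]-d["cy"])/f,-1]);return e,v/np.linalg.norm(v)
def plane(d,uv,z,s=None):
    e,v=ray(d,uv,s);return e+v*(z-e[2])/v[2]
def proj(d,p,s=None):
    e,M=cam(d,s);f=210/np.tan(np.radians(d["fovy"]/2));q=M.T@(np.array(p)-e)
    return np.array([d["cx"]-f*q[0]/q[2],d["cy"]+f*q[1]/q[2]])
def tri(a,b):
    (e1,v1),(e2,v2)=a,b
    A=np.c_[v1,-v2];t=np.linalg.lstsq(A,e2-e1,rcond=None)[0]
    p,q=e1+t[0]*v1,e2+t[1]*v2;return (p+q)/2,np.linalg.norm(p-q)
E
python3 - <<'E'
from h import *
d=optics.capture("top");g=d["img"];s=optics.capture("side")
roi=(g.max(2)<95).astype(np.uint8)
m=np.zeros_like(roi);m[190:265,270:358]=roi[190:265,270:358]
m=cv2.morphologyEx(m,cv2.MORPH_OPEN,np.ones((3,3)))
c=max(cv2.findContours(m,0,2)[0],key=cv2.contourArea)
print(cv2.minAreaRect(c))
for p in [(291,200),(345,211),(333,258),(282,247)]: print(plane(d,p,.01))
print("knob z64",plane(d,(347,243),.064))
print("ball",tri(ray(d,(323,164)),ray(s,(341,202))))
a=cv2.resize(g[145:275,260:370],None,fx=5,fy=4.6,interpolation=2)
a=cv2.resize(g[150:270,265:365],None,fx=4.5,fy=4.5,interpolation=2);b=cv2.resize(s["img"][190:290,240:350],None,fx=3,fy=3,interpolation=2)
o=np.zeros((540,800,3),np.uint8);o[:,:450]=a;o[:300,460:790]=b;cv2.imwrite("pics/c1.png",o)
E
```

```text
((315.3823547363281, 218.47061157226562), (53.8429069519043, 29.831880569458008), 14.03624439239502)
[ 0.57373102 -0.16107215  0.01      ]
[ 0.54466183 -0.28361166  0.01      ]
[ 0.4385706  -0.25214375  0.01      ]
[ 0.46666016 -0.13761189  0.01      ]
knob z64 [ 0.46846676 -0.27946614  0.064     ]
ball (array([ 0.62209005, -0.22799763,  0.16132736]), np.float64(0.00022242757977597523))
```

View pics/c1.png

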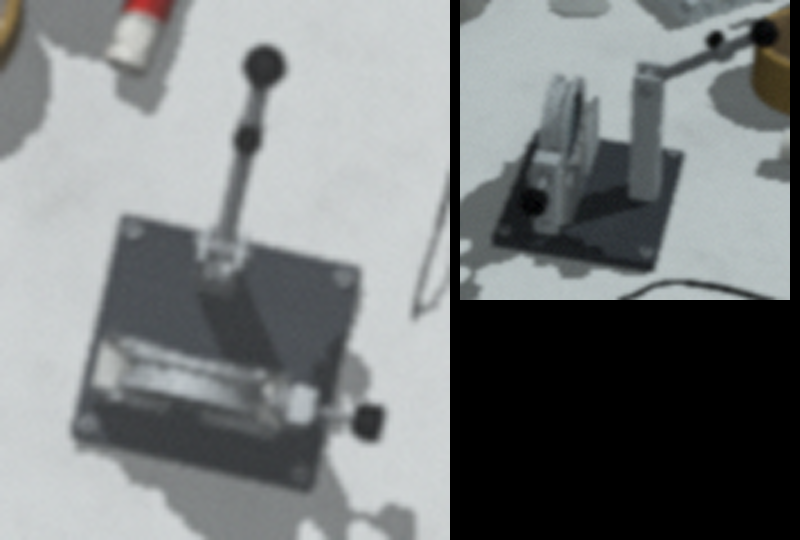

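The crop shows the open arm's ball at crop (263,66), the pad stub at (247,138), the knob at (368,422) and the cell ridge around (185,378). The estimates agree with each other: hold-down angle ≈2.58 rad, cell_seat ≈ (0.488,-0.195), groove heading ≈ -13.7°. I'll move above the cell and look with the wrist camera.

```bash
python3 -m crank '[{"xyz":[0,0,-2.5],"delta_rot":[0,0,0],"claw":0},{"xyz":[8,10,-2.5],"delta_rot":[0,0,40],"claw":0},{"xyz":[8,10,-2.5],"delta_rot":[0,0,40],"claw":0},{"xyz":[8,10,-2.5],"delta_rot":[0,0,40],"claw":0},{"xyz":[8,10,-2.5],"delta_rot":[0,0,40],"claw":0},{"xyz":[8,10,-2.5],"delta_rot":[0,0,40],"claw":0},{"xyz":[8,10,-2.5],"delta_rot":[0,0,40],"claw":0},{"xyz":[17.5,21.3,-2],"delta_rot":[0,0,78],"claw":0.5},{"xyz":[17.5,21.3,-2],"delta_rot":[0,0,78],"claw":0.5},{"xyz":[17.5,21.3,-2],"delta_rot":[0,0,78],"claw":0.5},{"xyz":[17.5,21.3,-2],"delta_rot":[0,0,78],"claw":0.5},{"xyz":[17.5,21.3,-2],"delta_rot":[0,0,78],"claw":0.5},{"xyz":[17.5,21.3,-2],"delta_rot":[0,0,78],"claw":0.5},{"xyz":[17.5,21.3,-2],"delta_rot":[0,0,78],"claw":0.5},{"xyz":[17.5,21.3,-2],"delta_rot":[0,0,78],"claw":0.5},{"xyz":[17.5,21.3,-2],"delta_rot":[0,0,78],"claw":0.5},{"xyz":[17.5,21.3,-2],"delta_rot":[0,0,78],"claw":0.5}]' 6
python3 - <<'E'
from h import *
s=r.get_state();d=optics.capture("wrist");print(s["tcp_pos"],s["eef_rot"],s["joints"],s["gripper_width"],d["hand_eye"],d["fovy"])
for n,p in dict(seat=(.488,-.195,.064),top=(.488,-.195,.099),ball=(.622,-.228,.161),knob=(.4685,-.2795,.064)).items(): print(n,proj(d,p,s))
cv2.imwrite("pics/w1.png",d["img"])
E
```

```text
time_s: 2.33
tcp_pos: [0.4885, -0.1945, 0.2867]
eef_rot: [-180.0, 0.0, -103.7]
contact_force: [-0.6, -1.0, 0.3]
gripper_width: 0.0439
gripper_force: 0.0
[ 0.48845561 -0.19448411  0.28667671] [-1.79995524e+02  1.60173122e-02 -1.03673595e+02] [-3.25741322e-01  4.35395976e+00 -1.24334259e+01 -1.51996645e-02
 -7.32045620e+01 -1.33434636e+01] 0.04393599805621793 [[ 2.18894730e-04  9.56128108e-01  2.92948788e-01  7.83223163e-02]
 [ 9.99999919e-01 -1.10438190e-04 -3.86762668e-04  1.33549742e-05]
 [-3.37441924e-04  2.92948849e-01 -9.56128055e-01 -1.58832973e-01]
 [ 0.00000000e+00  0.00000000e+00  0.00000000e+00  1.00000000e+00]] 66.24508841218807
seat [279.24383849 176.20073626]
top [279.26614253 182.58504276]
ball [128.55785303 197.02117164]
knob [278.35768531 100.32022837]
```

View pics/w1.png

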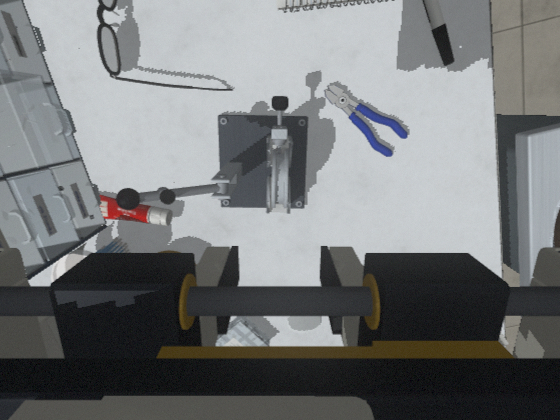

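The wrist view shows the base plate squared up with the image (219–307, 115–208), so the yaw is right. The knob is at (280,103), 2 px from its prediction, the ball is at (128,198), and the cell and V-block are around (281,170). A zoom will give the centre of the ring's thickness.

```bash
python3 - <<'E'
from h import *
g=cv2.imread("pics/w1.png")
cv2.imwrite("pics/c2.png",cv2.resize(g[85:215,210:315],None,fx=5.5,fy=4.6,interpolation=cv2.INTER_CUBIC))
s=r.get_state();d=optics.capture("wrist");
k=(g.max(2)<45).astype(np.uint8)
for box in ((90,112,268,295),(185,212,112,143)):
    y0,y1,x0,x1=box;M=cv2.moments(k[y0:y1,x0:x1],True);u=(x0+M["m10"]/M["m00"],y0+M["m01"]/M["m00"])
    print(u,plane(d,u,.064,s),plane(d,u,.161,s))
E
```

```text
(284.5, 105.75) [ 0.46336945 -0.27203016  0.064     ] [ 0.46505229 -0.27161739  0.161     ]
(130.30434782608697, 200.6231884057971) [ 0.67380118 -0.20828447  0.064     ] [ 0.6220041  -0.22407227  0.161     ]
```

View pics/c2.png

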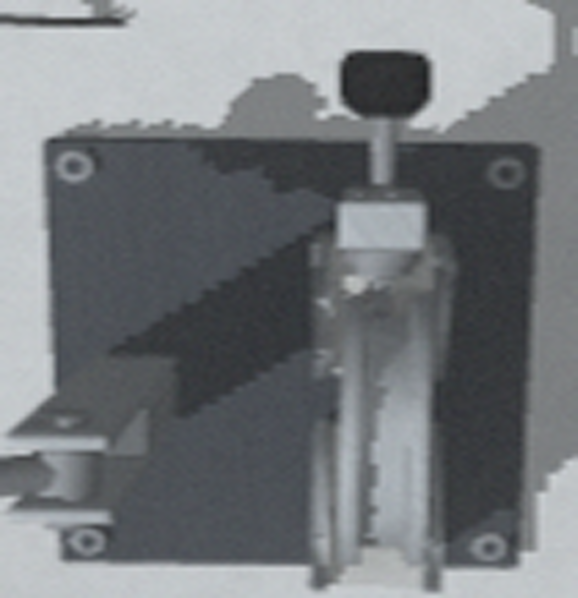

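The zoom shows the spindle and knob axis at u≈279.6, the ring flanges at u≈271.5–290 (centre ≈280.6) and the plate's edges at v 115.4–207.4.

```bash
python3 - <<'E'
from h import *
s=r.get_state();d=optics.capture("wrist")
a=np.radians(-13.7);zc=np.array([np.cos(a),np.sin(a),0]);xc=np.array([-zc[1],zc[0],0]);o=np.array([.488,-.195,0])
def f(n,u,z):
    p=plane(d,u,z,s);q=p-o;print(n,p.round(4),"xc %.1f zc %.1f"%(1e3*q@xc,1e3*q@zc))
c=lambda u,v:(210+u/5.5,85+v/4.6)
for n,u in dict(TL=(48,140),TR=(538,145),BL=(62,562),BR=(520,565)).items(): f(n,c(*u),.01)
f("ringtop",c(388,449),.099);f("knob",c(384,85),.064);f("block",c(383,240),.05);f("ball",(128.5,198.5),.161);f("endL",c(375,585),.056)
f("hinge",c(65,475),.112)
t=optics.capture("top")
c=lambda u,v:(265+u/4.5,150+v/4.5)
def g(n,u,z):
    p=plane(t,u,z);q=p-o;print(n,p.round(4),"xc %.1f zc %.1f"%(1e3*q@xc,1e3*q@zc))
for n,u in dict(TL=(123,215),TR=(360,268),BL=(72,438),BR=(310,490)).items(): g(n,c(*u),.01)
g("ringtop",c(190,378),.099);g("knob",c(368,422),.064);g("ball",c(264,66),.161)
E
```

```text
TL [ 0.5486 -0.2806  0.01  ] xc -68.8 zc 79.2
TR [ 0.4361 -0.252   0.01  ] xc -67.7 zc -36.9
BL [ 0.5811 -0.16    0.01  ] xc 56.1 zc 82.2
BR [ 0.4667 -0.1313  0.01  ] xc 56.9 zc -35.7
ringtop [ 0.4869 -0.1943  0.099 ] xc 0.4 zc -1.2
knob [ 0.4681 -0.2756  0.064 ] xc -83.0 zc -0.3
block [ 0.4773 -0.2382  0.05  ] xc -44.5 zc -0.2
ball [ 0.623  -0.2262  0.161 ] xc 1.7 zc 138.6
endL [ 0.5009 -0.1482  0.056 ] xc 48.5 zc 1.5
hinge [ 0.5485 -0.2059  0.112 ] xc 3.8 zc 61.4
TL [ 0.5788 -0.1643  0.01  ] xc 51.4 zc 80.9
TR [ 0.548  -0.2837  0.01  ] xc -72.0 zc 79.3
BL [ 0.466  -0.1353  0.01  ] xc 52.8 zc -35.5
BR [ 0.4365 -0.2541  0.01  ] xc -69.6 zc -36.0
ringtop [ 0.4877 -0.1935  0.099 ] xc 1.4 zc -0.7
knob [ 0.4668 -0.2789  0.064 ] xc -86.6 zc -0.7
ball [ 0.6209 -0.2293  0.161 ] xc -1.9 zc 137.2
```

```bash
python3 -m crank '[{"xyz":[2.04,0.05,3],"delta_rot":[0,-25,0],"claw":0.5},{"xyz":[2.04,0.05,3],"delta_rot":[0,-25,0],"claw":0.5},{"xyz":[2.04,0.05,5.71],"delta_rot":[0,-50,0],"claw":0.5},{"xyz":[2.04,0.05,5.71],"delta_rot":[0,-50,0],"claw":0.5},{"xyz":[2.04,0.05,5.71],"delta_rot":[0,-50,0],"claw":0.5},{"xyz":[2.04,0.05,5.71],"delta_rot":[0,-50,0],"claw":0.5},{"xyz":[2.04,0.05,5.71],"delta_rot":[0,-50,0],"claw":0.5},{"xyz":[2.04,0.05,5.71],"delta_rot":[0,-50,0],"claw":0.5}]' 6
python3 - <<'E'
from h import *
s=r.get_state();d=optics.capture("wrist");print(s["joints"])
print(proj(d,(.487,-.1945,.064),s),proj(d,(.487,-.1945,.099),s))
cv2.imwrite("pics/w2.png",d["img"])
E
```

```text
time_s: 3.52
tcp_pos: [0.4735, -0.2537, 0.1169]
eef_rot: [-179.8, 49.8, -103.4]
contact_force: [-0.5, 0.7, -0.3]
gripper_width: 0.0441
gripper_force: 0.0
[-40.74578592  32.2753339    1.96913828 -42.91778957 -88.53265762
  39.91891759]
[280.14180458 211.99720657] [280.08655085 256.03872346]
```

View pics/w2.png

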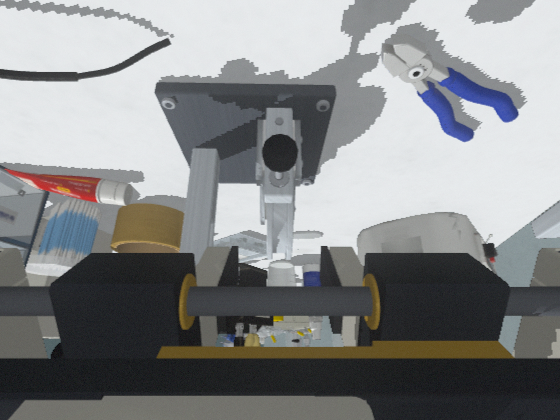

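The view shows the knob at (281,152), with the cell ridge near u≈282 midway between the fingers (238–322). I'll go in radially and grip lightly.

```bash
python3 -m crank '[{"xyz":[0,0,0.9],"delta_rot":[0,0,0],"claw":0.5},{"xyz":[0,0,1.83],"delta_rot":[0,0,0],"claw":0.5},{"xyz":[0,0,1.83],"delta_rot":[0,0,0],"claw":0.5},{"xyz":[0,0,1.83],"delta_rot":[0,0,0],"claw":0.6}]' 6; python3 -m crank '[{"xyz":[0,0,0],"delta_rot":[0,0,0],"claw":1},{"xyz":[0,0,0],"delta_rot":[0,0,0],"claw":1},{"xyz":[0,0,0],"delta_rot":[0,0,0],"claw":1},{"xyz":[0,0,0],"delta_rot":[0,0,0],"claw":1},{"xyz":[0,0,0],"delta_rot":[0,0,0],"claw":1},{"xyz":[0,0,0],"delta_rot":[0,0,0],"claw":1}]' 6
```

```text
time_s: 4.08
tcp_pos: [0.4831, -0.2137, 0.0811]
eef_rot: [-179.8, 49.9, -103.5]
contact_force: [0.5, -0.2, 0.4]
gripper_width: 0.0384
gripper_force: 0.0
time_s: 4.82
tcp_pos: [0.4827, -0.2141, 0.0802]
eef_rot: [-180.0, 50.0, -103.7]
contact_force: [0.2, -3.6, 5.2]
gripper_width: 0.0177
gripper_force: 6.0
```

```bash
cat > k.py <<'E'
from h import *
import sys
# knob position, top & side cams (dark blob nearest expected spot), along cradle x
a=np.radians(-13.7);zc=np.array([np.cos(a),np.sin(a),0]);xc=np.array([-zc[1],zc[0],0]);o=np.array([.487,-.1945,0])
s=r.get_state();print("F",s["contact_force"].round(1),"M",s["moment"].round(2),"w",round(s["gripper_width"],4))
for n in ("top","side","wrist"):
    d=optics.capture(n);cv2.imwrite(f"pics/{n}_{sys.argv[1]}.png",d["img"])
    u=proj(d,o-xc*.086+[0,0,.064],s);x,y=u.round().astype(int);w=9 if n!="wrist" else 30
    if not(w<x<560-w and w<y<420-w): print(n,u,"out");continue
    g=d["img"][y-w:y+w+1,x-w:x+w+1].max(2);k=(g<(50 if n!="wrist" else 40)).astype(np.uint8)
    _,L,st,c=cv2.connectedComponentsWithStats(k)
    if len(st)<2: print(n,"none");continue
    i=1+st[1:,4].argmax();q=c[i]+[x-w,y-w];e,v=ray(d,q,s)
    # point on ray nearest the key's axis line
    p0=o+[0,0,.064];t=np.linalg.lstsq(np.c_[xc,-v],e-p0,rcond=None)[0];print(n,q.round(1),st[i,4],"x_knob %.1f"%(t[0]*1e3))
E
python3 k.py a
python3 -m crank '[{"xyz":[-0.044,0,0.001],"delta_rot":[0,3,0],"claw":1},{"xyz":[-0.089,0,0.005],"delta_rot":[0,6,0],"claw":1},{"xyz":[-0.133,0,0.01],"delta_rot":[0,9,0],"claw":1},{"xyz":[-0.177,0,0.019],"delta_rot":[0,12,0],"claw":1},{"xyz":[-0.22,0,0.029],"delta_rot":[0,15,0],"claw":1},{"xyz":[-0.263,0,0.042],"delta_rot":[0,18,0],"claw":1},{"xyz":[-0.305,0,0.056],"delta_rot":[0,21,0],"claw":1},{"xyz":[-0.346,0,0.074],"delta_rot":[0,24,0],"claw":1}]' 6
python3 k.py b
```

```text
F [ 0.2 -3.6  5.2] M [-1.95  0.35 -0.06] w 0.0177
top [353.8 252.2] 4 x_knob -105.1
side [260.7 256.5] 180 x_knob -87.8
wrist [272.9 158.7] 165 x_knob -97.2
time_s: 5.98
tcp_pos: [0.4849, -0.2063, 0.0868]
eef_rot: [-179.9, 25.8, -103.7]
contact_force: [-0.5, -4.4, 4.9]
gripper_width: 0.0182
gripper_force: 6.0
F [-0.5 -4.4  4.9] M [-1.96  0.59  0.05] w 0.0182
top [354.7 251. ] 9 x_knob -106.5
side [261.3 257.6] 160 x_knob -89.9
wrist [278.8 128.7] 882 x_knob -78.1
```

```bash
for i in 1; do python3 -m crank '[{"xyz":[-0.044,0,0.001],"delta_rot":[0,3,0],"claw":1},{"xyz":[-0.089,0,0.005],"delta_rot":[0,6,0],"claw":1},{"xyz":[-0.133,0,0.01],"delta_rot":[0,9,0],"claw":1},{"xyz":[-0.177,0,0.019],"delta_rot":[0,12,0],"claw":1}]' 6; done
python3 k.py c
python3 -m crank '[{"xyz":[-0.044,0,0.001],"delta_rot":[0,3,0],"claw":1},{"xyz":[-0.089,0,0.005],"delta_rot":[0,6,0],"claw":1},{"xyz":[-0.133,0,0.01],"delta_rot":[0,9,0],"claw":1},{"xyz":[-0.177,0,0.019],"delta_rot":[0,12,0],"claw":1}]' 6
python3 k.py d; python3 - <<'E'
import cv2,numpy as np
cv2.imwrite("pics/m1.png",np.vstack([np.hstack([cv2.imread(f"pics/wrist_{k}.png")[40:300,180:440] for k in "abc"]),np.hstack([cv2.resize(cv2.imread(f"pics/side_{k}.png")[205:285,230:310],(260,260)) for k in "abd"])]))
E
```

```text
time_s: 6.62
tcp_pos: [0.486, -0.2017, 0.0886]
eef_rot: [-180.0, 13.9, -103.7]
contact_force: [-1.9, -5.0, 6.4]
gripper_width: 0.0177
gripper_force: 6.0
F [-1.9 -5.   6.4] M [-2.11  0.57  0.01] w 0.0177
top [338.7 249.2] 40 x_knob -72.2
side [261.3 257.4] 168 x_knob -89.5
wrist [273.  127.4] 49 x_knob -72.4
time_s: 7.28
tcp_pos: [0.4871, -0.1963, 0.0894]
eef_rot: [-180.0, 1.9, -103.7]
contact_force: [-1.7, -4.5, 7.0]
gripper_width: 0.0179
gripper_force: 6.0
F [-1.7 -4.5  7. ] M [-1.96  0.4   0.  ] w 0.0179
top none
side [261.4 257.1] 173 x_knob -88.5
wrist none
```

View pics/m1.png

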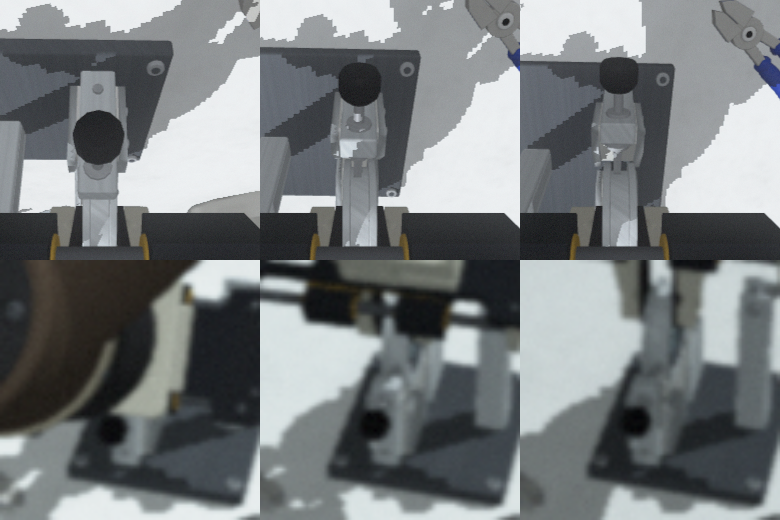

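The montage shows the black knob clearly in the wrist views (panel a at (98,137), b at (360,83), c at (619,75)) and the ring held between the fingers. I need a better knob detector, since my window misses.

```bash
cat > k2.py <<'E'
from h import *
import sys
a=np.radians(-13.7);zc=np.array([np.cos(a),np.sin(a),0]);xc=np.array([-zc[1],zc[0],0]);o=np.array([.487,-.1945,0])
def knob(g,d,s):
    k=(g.max(2)<48).astype(np.uint8);k[:, :245]=0;k[:,320:]=0;k[240:]=0
    n,L,st,c=cv2.connectedComponentsWithStats(k);b=[]
    for i in range(1,n):
        if st[i,4]>80 and st[i,1]+st[i,3]<238:
            e,v=ray(d,c[i],s);p0=o+[0,0,.064];t=np.linalg.lstsq(np.c_[xc,-v],e-p0,rcond=None)[0]
            b.append((c[i].round(1).tolist(),int(st[i,4]),round(t[0]*1e3,1)))
    return b
if __name__=="__main__":
    s=r.get_state();d=optics.capture("wrist");cv2.imwrite(f"pics/wrist_{sys.argv[1]}.png",d["img"])
    print("F",s["contact_force"].round(1),"M",s["moment"].round(2),knob(d["img"],d,s))
E
python3 k2.py e
python3 - <<'E'
from k2 import *
d=optics.capture("wrist")
def st(p,e): return dict(tcp_pos=np.array(p),eef_rot=np.array(e))
for n,p,e in (("w1",(.4885,-.1945,.2867),(180,0,-103.67)),("w2",(.4735,-.2537,.1169),(-179.8,49.8,-103.4)),("wrist_a",(.4827,-.2141,.0802),(180,50,-103.7)),("wrist_b",(.4849,-.2063,.0868),(-179.9,25.8,-103.7)),("wrist_c",(.486,-.2017,.0886),(180,13.9,-103.7)),("wrist_d",(.4871,-.1963,.0894),(180,1.9,-103.7))):
    print(n,knob(cv2.imread(f"pics/{n}.png"),d,st(p,e)))
E
```

```text
F [ 0.3 -5.1  6. ] M [-1.62 -0.01 -0.12] [([279.9, 124.1], 119, np.float64(-70.6))]
w1 []
w2 [([279.3, 151.7], 936, np.float64(-85.2))]
wrist_a [([277.6, 173.1], 1625, np.float64(-87.1))]
wrist_b [([279.2, 123.5], 1491, np.float64(-80.9))]
wrist_c [([278.5, 120.9], 678, np.float64(-75.8))]
wrist_d [([280.1, 123.7], 129, np.float64(-71.4))]
```

```bash
python3 - <<'E'
import cv2
cv2.imwrite("pics/m2.png",cv2.resize(cv2.imread("pics/wrist_d.png")[60:260,200:360],None,fx=3,fy=3,interpolation=2))
E
```

```text
(no output)
```

View pics/m2.png

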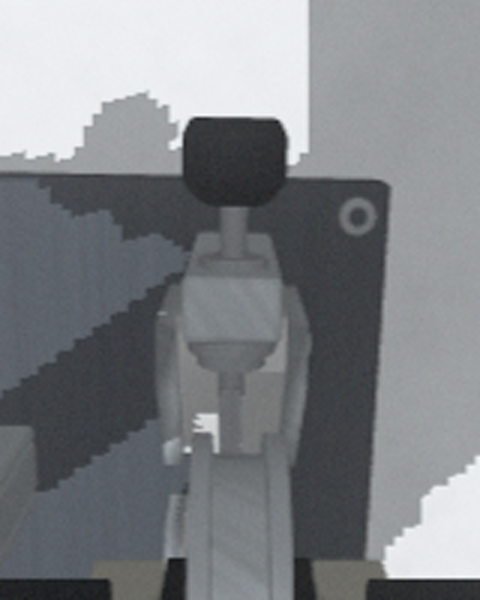

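From above I can see the knob centred at about (278,114), its shaft, and the blade riding on the track between the flanges, so the key hasn't dropped. I'll track the knob's outer edge against the bright bench from now on.

```bash
cat >> k2.py <<'E'
    q=d["img"][:200,274:286].max(2).mean(1);v=np.where(q<70)[0];v=v[0] if len(v) else 0
    e,w=ray(d,(279.5,v),s);p0=o+[0,0,.070];t=np.linalg.lstsq(np.c_[xc,-w],e-p0,rcond=None)[0];print("edge v",v,"x %.1f"%(t[0]*1e3))
E
python3 k2.py f
python3 -m crank '[{"xyz":[-0.044,0,0.001],"delta_rot":[0,3,0],"claw":1},{"xyz":[-0.089,0,0.005],"delta_rot":[0,6,0],"claw":1},{"xyz":[-0.133,0,0.01],"delta_rot":[0,9,0],"claw":1},{"xyz":[-0.177,0,0.019],"delta_rot":[0,12,0],"claw":1}]' 6
python3 k2.py g
python3 -m crank '[{"xyz":[-0.044,0,0.001],"delta_rot":[0,3,0],"claw":1},{"xyz":[-0.089,0,0.005],"delta_rot":[0,6,0],"claw":1},{"xyz":[-0.133,0,0.01],"delta_rot":[0,9,0],"claw":1},{"xyz":[-0.177,0,0.019],"delta_rot":[0,12,0],"claw":1}]' 6
python3 k2.py h
```

```text
F [ 0.2 -3.6  5.3] M [-1.39 -0.03 -0.04] [([280.5, 124.1], 126, np.float64(-70.7))]
edge v 100 x -83.3
time_s: 8.07
tcp_pos: [0.4882, -0.191, 0.0891]
eef_rot: [180.0, -10.1, -103.7]
contact_force: [0.0, -4.8, 7.3]
gripper_width: 0.0179
gripper_force: 6.0
F [ 0.  -4.8  7.3] M [-1.79 -0.1   0.  ] []
edge v 101 x -83.8
time_s: 8.62
tcp_pos: [0.4891, -0.1861, 0.0875]
eef_rot: [179.9, -22.2, -103.8]
contact_force: [0.5, -4.5, 5.3]
gripper_width: 0.0183
gripper_force: 6.0
F [ 0.5 -4.5  5.3] M [-1.06 -0.49  0.15] []
edge v 107 x -84.5
```

```bash
python3 -m crank '[{"xyz":[-0.044,0,0.001],"delta_rot":[0,3,0],"claw":1},{"xyz":[-0.089,0,0.005],"delta_rot":[0,6,0],"claw":1},{"xyz":[-0.133,0,0.01],"delta_rot":[0,9,0],"claw":1},{"xyz":[-0.177,0,0.019],"delta_rot":[0,12,0],"claw":1}]' 6
python3 k2.py i
python3 -m crank '[{"xyz":[-0.044,0,0.001],"delta_rot":[0,3,0],"claw":1},{"xyz":[-0.089,0,0.005],"delta_rot":[0,6,0],"claw":1},{"xyz":[-0.133,0,0.01],"delta_rot":[0,9,0],"claw":1},{"xyz":[-0.177,0,0.019],"delta_rot":[0,12,0],"claw":1}]' 6
python3 k2.py j
```

```text
time_s: 9.18
tcp_pos: [0.4901, -0.1816, 0.085]
eef_rot: [179.9, -34.1, -103.7]
contact_force: [2.4, -3.8, 4.9]
gripper_width: 0.0182
gripper_force: 6.0
F [ 2.4 -3.8  4.9] M [-0.4  -0.85  0.48] []
edge v 118 x -84.9
time_s: 9.72
tcp_pos: [0.491, -0.1777, 0.0816]
eef_rot: [179.9, -46.1, -103.7]
contact_force: [3.6, -4.7, 4.8]
gripper_width: 0.0183
gripper_force: 6.0
F [ 3.6 -4.7  4.8] M [ 0.01 -1.06  0.85] []
edge v 138 x -79.7
```

```bash
python3 - <<'E'
import cv2,numpy as np
cv2.imwrite("pics/m3.png",np.hstack([cv2.resize(cv2.imread(f"pics/wrist_{k}.png")[70:260,215:345],None,fx=3,fy=3,interpolation=2) for k in "ij"]))
E
```

```text
(no output)
```

View pics/m3.png

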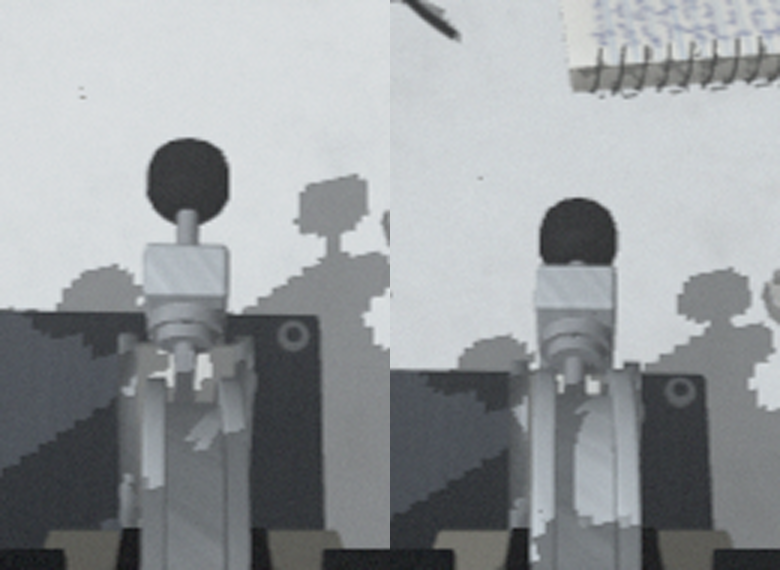

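In panel i the shaft shows between knob and bracket. In panel j the knob has moved about 5 mm in (edge x −84.9 → −79.7 mm), so the key has dropped. I'll let go, back out radially, and check.

```bash
python3 -m crank '[{"xyz":[0,0,0],"delta_rot":[0,0,0],"claw":0.5},{"xyz":[0,0,0],"delta_rot":[0,0,0],"claw":0.5},{"xyz":[0,0,0],"delta_rot":[0,0,0],"claw":0.5},{"xyz":[0,0,0],"delta_rot":[0,0,0],"claw":0.5},{"xyz":[0,0,-1.8],"delta_rot":[0,0,0],"claw":0.5},{"xyz":[0,0,-1.8],"delta_rot":[0,0,0],"claw":0.5},{"xyz":[0,0,-2.5],"delta_rot":[0,0,0],"claw":0.5}]' 6
python3 k2.py k
python3 -m crank '[{"xyz":[1.5,0,-4],"delta_rot":[0,-24,0],"claw":0.5},{"xyz":[1.5,0,-4],"delta_rot":[0,-24,0],"claw":0.5},{"xyz":[1.5,0,-4],"delta_rot":[0,-24,0],"claw":0.5},{"xyz":[1.5,0,-4],"delta_rot":[0,-46,0],"claw":0.5},{"xyz":[1.5,0,-4],"delta_rot":[0,-46,0],"claw":0.5},{"xyz":[1.5,0,-4],"delta_rot":[0,-46,0],"claw":0.5}]' 6
python3 k2.py l
```

```text
time_s: 10.65
tcp_pos: [0.5032, -0.1248, 0.133]
eef_rot: [179.9, -46.0, -103.7]
contact_force: [-0.5, 0.1, 0.1]
gripper_width: 0.0441
gripper_force: 0.0
F [-0.5  0.1  0.1] M [ 2.35 -0.64  0.04] []
edge v 128 x -82.5
time_s: 11.45
tcp_pos: [0.5169, -0.0732, 0.2495]
eef_rot: [-179.9, 0.2, -104.0]
contact_force: [-0.5, -0.2, -0.5]
gripper_width: 0.0438
gripper_force: 0.0
F [-0.5 -0.2 -0.5] M [ 0.06 -0.01  0.01] []
edge v 0 x -48.2
```

```bash
python3 -m crank '[{"xyz":[4.15,-0.04,-1.24],"delta_rot":[0,0,0],"claw":0.3},{"xyz":[4.15,-0.04,-1.24],"delta_rot":[0,0,0],"claw":0.3},{"xyz":[4.15,-0.04,-1.24],"delta_rot":[0,0,0],"claw":0.3},{"xyz":[4.15,-0.04,-1.24],"delta_rot":[0,0,0],"claw":0.3},{"xyz":[4.15,-0.04,-1.24],"delta_rot":[0,0,0],"claw":0.3}]' 6
python3 - <<'E'
from k2 import *
s=r.get_state();d=optics.capture("wrist");g=d["img"];cv2.imwrite("pics/wm.png",g);print(s["tcp_pos"],s["eef_rot"])
w=cv2.imread("pics/w1.png")
q=lambda im,a:[int(x) for x in im[90:130,276:284].max(2).mean(1)] 
print(q(w,0));print(q(g,0))
k=(g.max(2)<60).astype(np.uint8);k2=(w.max(2)<60).astype(np.uint8)
for m in (k2,k):
    print(np.where(m[90:118,272:288].mean(1)>.5)[0]+90)
E
```

```text
time_s: 12.12
tcp_pos: [0.4891, -0.191, 0.2852]
eef_rot: [179.9, -0.0, -103.6]
contact_force: [0.2, 0.1, -0.4]
gripper_width: 0.0614
gripper_force: 0.0
[ 0.4890754  -0.19104114  0.28516543] [ 1.79888425e+02 -4.93255526e-02 -1.03641287e+02]
[203, 203, 202, 203, 203, 192, 76, 50, 52, 54, 54, 53, 52, 51, 52, 51, 52, 50, 48, 55, 89, 130, 128, 129, 128, 125, 108, 109, 101, 103, 100, 101, 100, 99, 96, 77, 87, 96, 99, 156]
[193, 193, 193, 194, 192, 192, 194, 190, 159, 49, 49, 50, 49, 50, 50, 48, 48, 48, 49, 46, 46, 45, 55, 96, 99, 98, 93, 93, 92, 93, 93, 91, 72, 77, 92, 93, 146, 173, 170, 171]
[ 97  98  99 100 101 102 103 104 105 106 107 108 109]
[ 99 100 101 102 103 104 105 106 107 108 109 110 111]
```

The knob-to-bracket gap is about 5 px (6 mm) shorter than at the start, so the key is in the notch. Next I turn the gripper 90° and go above the ball.

```bash
python3 -m crank '[{"xyz":[0.13,-4.6,0],"delta_rot":[0,0,-45],"claw":0.3},{"xyz":[0.13,-4.6,0],"delta_rot":[0,0,-45],"claw":0.3},{"xyz":[0.13,-4.6,0],"delta_rot":[0,0,-45],"claw":0.3},{"xyz":[0.13,-4.6,0],"delta_rot":[0,0,-45],"claw":0.3},{"xyz":[0.13,-4.6,1.0],"delta_rot":[0,0,-90],"claw":0.3},{"xyz":[0.13,-4.6,1.0],"delta_rot":[0,0,-90],"claw":0.3},{"xyz":[0.13,-4.6,1.0],"delta_rot":[0,0,-90],"claw":0.3},{"xyz":[0.13,-4.6,1.83],"delta_rot":[0,0,-90],"claw":0.3},{"xyz":[0.13,-4.6,1.83],"delta_rot":[0,0,-90],"claw":0.3},{"xyz":[0.13,-4.6,1.83],"delta_rot":[0,0,-90],"claw":0.3},{"xyz":[0.13,-4.6,1.83],"delta_rot":[0,0,-90],"claw":0.3}]' 8
python3 - <<'E'
from k2 import *
s=r.get_state();d=optics.capture("wrist");g=d["img"];cv2.imwrite("pics/wb.png",g);print(s["tcp_pos"],s["eef_rot"],s["joints"])
u=proj(d,(.6222,-.2275,.161),s);print("pred",u)
for t in (40,60):
    n,L,st,c=cv2.connectedComponentsWithStats((g[:245].max(2)<t).astype(np.uint8))
    for i in range(1,n):
        if st[i,4]>100 and abs(c[i][0]-u[0])<80:print(t,c[i],st[i],plane(d,c[i],.161,s))
E
```

```text
time_s: 13.55
tcp_pos: [0.6227, -0.2279, 0.2314]
eef_rot: [180.0, -0.0, -13.8]
contact_force: [-0.2, -0.2, -0.1]
gripper_width: 0.0613
gripper_force: 0.0
[ 0.62265599 -0.22793794  0.23141814] [ 1.79991294e+02 -1.02458715e-02 -1.37547375e+01] [-3.28633555e+00  1.92683105e+01 -5.62876061e-01  1.10804065e-02
 -7.01603203e+01  7.95278375e+01]
pred [280.09201999 219.61336641]
60 [280.54237288 223.37664783] [267 211  28  26 531] [ 0.61919318 -0.22711815  0.161     ]
```

```bash
python3 -m crank '[{"xyz":[-0.05,0,1.4],"delta_rot":[0,0,0],"claw":0.4},{"xyz":[-0.05,0,2.8],"delta_rot":[0,0,0],"claw":0.4},{"xyz":[-0.05,0,2.8],"delta_rot":[0,0,0],"claw":0.4},{"xyz":[-0.05,0,2.8],"delta_rot":[0,0,0],"claw":1},{"xyz":[-0.05,0,2.8],"delta_rot":[0,0,0],"claw":1},{"xyz":[-0.05,0,2.8],"delta_rot":[0,0,0],"claw":1},{"xyz":[-0.05,0,2.8],"delta_rot":[0,0,0],"claw":1},{"xyz":[-0.05,0,2.8],"delta_rot":[0,0,0],"claw":1},{"xyz":[-0.05,0,2.8],"delta_rot":[0,0,0],"claw":1},{"xyz":[-0.05,0,2.8],"delta_rot":[0,0,0],"claw":1}]' 8
```

```text
time_s: 14.85
tcp_pos: [0.6214, -0.2286, 0.1478]
eef_rot: [180.0, -0.1, -13.7]
contact_force: [2.0, -3.4, 2.0]
gripper_width: 0.0191
gripper_force: 8.0
```

```bash
python3 -m crank '[{"xyz":[-0.251,0,-0.347],"delta_rot":[0,0,0],"claw":1},{"xyz":[-0.548,0,-0.654],"delta_rot":[0,0,0],"claw":1},{"xyz":[-0.886,0,-0.918],"delta_rot":[0,0,0],"claw":1},{"xyz":[-1.257,0,-1.132],"delta_rot":[0,0,0],"claw":1},{"xyz":[-1.652,0,-1.292],"delta_rot":[0,0,0],"claw":1},{"xyz":[-2.066,0,-1.396],"delta_rot":[0,0,0],"claw":1},{"xyz":[-2.493,0,-1.439],"delta_rot":[0,0,0],"claw":1},{"xyz":[-2.922,0,-1.427],"delta_rot":[0,0,0],"claw":1},{"xyz":[-3.342,0,-1.35],"delta_rot":[0,0,0],"claw":1},{"xyz":[-3.342,0,-1.35],"delta_rot":[0,0,0],"claw":1}]' 8
```

```text
time_s: 16.1
tcp_pos: [0.5232, -0.2033, 0.188]
eef_rot: [-179.9, -0.1, -13.7]
contact_force: [2.9, 6.4, -5.1]
gripper_width: 0.0189
gripper_force: 8.0
```

```bash
python3 -m crank '[{"xyz":[-0.408,0,0.132],"delta_rot":[0,0,0],"claw":1},{"xyz":[-0.791,0,0.319],"delta_rot":[0,0,0],"claw":1},{"xyz":[-1.147,0,0.558],"delta_rot":[0,0,0],"claw":1},{"xyz":[-1.463,0,0.843],"delta_rot":[0,0,0],"claw":1},{"xyz":[-1.739,0,1.172],"delta_rot":[0,0,0],"claw":1},{"xyz":[-1.966,0,1.536],"delta_rot":[0,0,0],"claw":1},{"xyz":[-2.141,0,1.926],"delta_rot":[0,0,0],"claw":1},{"xyz":[-2.257,0,2.337],"delta_rot":[0,0,0],"claw":1},{"xyz":[-2.308,0,2.654],"delta_rot":[0,0,0],"claw":1},{"xyz":[-2.308,0,2.654],"delta_rot":[0,0,0],"claw":1}]' 8
```

```text
time_s: 17.35
tcp_pos: [0.4578, -0.1865, 0.1088]
eef_rot: [-179.9, -0.2, -13.7]
contact_force: [2.5, 14.5, -0.3]
gripper_width: 0.019
gripper_force: 8.0
```

```bash
python3 -m crank '[{"xyz":[-0.01,0,0.16],"delta_rot":[0,0,0],"claw":1},{"xyz":[-0.015,0,0.25],"delta_rot":[0,0,0],"claw":1},{"xyz":[-0.015,0,0.25],"delta_rot":[0,0,0],"claw":1}]' 8
```

```text
time_s: 17.73
tcp_pos: [0.4574, -0.1864, 0.1016]
eef_rot: [-179.9, -0.2, -13.7]
contact_force: [2.3, 14.6, -0.9]
gripper_width: 0.0191
gripper_force: 8.0
```

```bash
python3 -m crank '[{"xyz":[0,-0.06,0.05],"delta_rot":[0,0,0],"claw":1},{"xyz":[0,-0.06,0.05],"delta_rot":[0,0,0],"claw":1}]' 8; python3 -m crank '[{"xyz":[0,0,0.05],"delta_rot":[0,0,0],"claw":1},{"xyz":[0,0,0.05],"delta_rot":[0,0,0],"claw":1}]' 8; python3 -m crank '[{"xyz":[0,0,0.05],"delta_rot":[0,0,0],"claw":1},{"xyz":[0,0,0.05],"delta_rot":[0,0,0],"claw":1}]' 8
```

```text
time_s: 17.98
tcp_pos: [0.4574, -0.186, 0.1003]
eef_rot: [-180.0, -0.2, -13.7]
contact_force: [1.8, 4.8, 0.4]
gripper_width: 0.019
gripper_force: 8.0
time_s: 18.23
tcp_pos: [0.4574, -0.186, 0.0986]
eef_rot: [-180.0, -0.2, -13.7]
contact_force: [1.9, 6.1, -0.6]
gripper_width: 0.0189
gripper_force: 8.0
time_s: 18.48
tcp_pos: [0.4574, -0.1861, 0.0975]
eef_rot: [-180.0, -0.2, -13.7]
contact_force: [0.7, 6.6, 4.1]
gripper_width: 0.019
gripper_force: 8.0
```

```bash
python3 -m crank '[{"xyz":[0,-0.04,0.04],"delta_rot":[0,0,0],"claw":1},{"xyz":[0,-0.04,0.04],"delta_rot":[0,0,0],"claw":1}]' 8
python3 - <<'E'
from k2 import *
s=r.get_state();d=optics.capture("wrist");cv2.imwrite("pics/wz.png",d["img"])
E
```

```text
time_s: 18.73
tcp_pos: [0.4576, -0.1858, 0.0968]
eef_rot: [179.9, -0.2, -13.6]
contact_force: [-1.0, 1.5, 7.6]
gripper_width: 0.0191
gripper_force: 8.0
```

```bash
python3 -m crank '[{"xyz":[0,0,0],"delta_rot":[0,0,0],"claw":0.4},{"xyz":[0,0,0],"delta_rot":[0,0,0],"claw":0.4},{"xyz":[0,0,0],"delta_rot":[0,0,0],"claw":0.4},{"xyz":[0,0,0],"delta_rot":[0,0,0],"claw":0.4},{"xyz":[0,0,-1.5],"delta_rot":[0,0,0],"claw":0.4},{"xyz":[0,0,-3],"delta_rot":[0,0,0],"claw":0.4},{"xyz":[0,0,-5],"delta_rot":[0,0,0],"claw":0.4},{"xyz":[-2,0,-5],"delta_rot":[0,0,0],"claw":0.4},{"xyz":[-2,0,-5],"delta_rot":[0,0,0],"claw":0.4},{"xyz":[-2,0,-5],"delta_rot":[0,0,0],"claw":0.4}]' 8
python3 - <<'E'
from k2 import *
s=r.get_state();d=optics.capture("wrist");g=d["img"];cv2.imwrite("pics/wf.png",g);si=optics.capture("side")
print(s["tcp_pos"],"ball pred laid",proj(d,o-.032*zc+[0,0,.112],s), "at 10deg up",proj(d,o-.0306*zc+[0,0,.128],s),"side",proj(si,o-.032*zc+[0,0,.112]),proj(si,o-.0306*zc+[0,0,.128]))
for n,im in (("w",g[:245]),("s",si["img"][215:260,245:300])):
    N,L,st,c=cv2.connectedComponentsWithStats((im.max(2)<55).astype(np.uint8))
    print(n,[(c[i].round(1).tolist(),st[i].tolist()) for i in range(1,N) if st[i,4]>15])
a=cv2.resize(g[30:260,180:380],(480,552));b=cv2.resize(si["img"][205:285,235:315],(310,310),interpolation=2)
O=np.zeros((552,790,3),np.uint8);O[:,:480]=a;O[:310,480:]=b;cv2.imwrite("pics/m4.png",O)
E
```

```text
time_s: 20.02
tcp_pos: [0.3981, -0.1708, 0.2454]
eef_rot: [-180.0, -0.1, -13.7]
contact_force: [0.8, -0.0, 0.4]
gripper_width: 0.0523
gripper_force: 0.0
[ 0.39813963 -0.17082374  0.24538334] ball pred laid [282.6216513  131.84420614] at 10deg up [282.81071622 131.4112522 ] side [258.2183086  211.11606126] [258.65839151 205.04043076]
w [([495.9, 26.1], [477, 0, 36, 55, 117]), ([299.0, 63.1], [287, 36, 31, 44, 672]), ([361.4, 94.8], [353, 86, 17, 19, 263]), ([301.1, 121.5], [266, 105, 75, 36, 1178]), ([267.7, 112.8], [260, 110, 15, 9, 55])]
s [([29.2, 2.7], [27, 1, 5, 4, 16]), ([17.2, 38.2], [10, 23, 15, 22, 141]), ([44.1, 41.3], [34, 37, 21, 8, 124])]
```

View pics/m4.png

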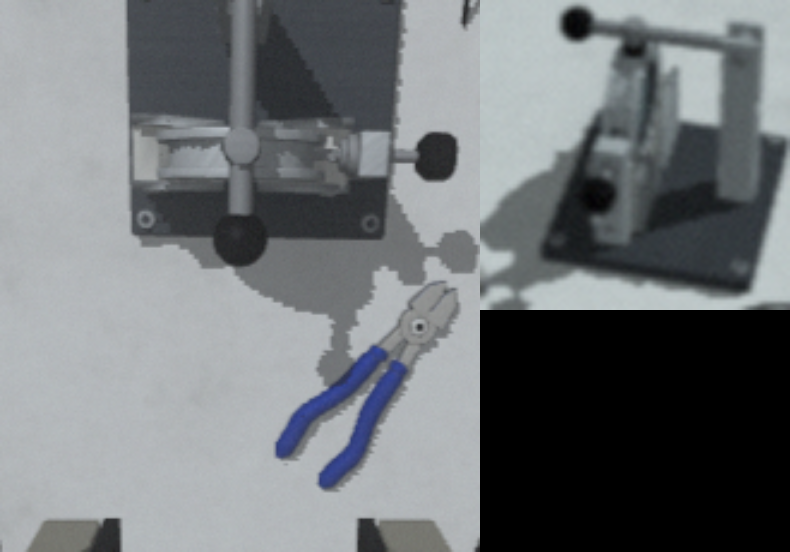

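The arm lies flat with its pad on the cell. In the side view the ball is at about (260,211), against (258,211) predicted for laid down. A last check on the knob with this view.

```bash
python3 - <<'E'
from k2 import *
s=r.get_state();d=optics.capture("wrist")
for u in ((361.4,94.8),(353,94.8),(371,94.8)):
    e,w=ray(d,u,s);t=np.linalg.lstsq(np.c_[xc,-w],e-(o+[0,0,.064]),rcond=None)[0];print("x %.1f"%(t[0]*1e3))
# bracket end, bright block edge at crop u 390
e,w=ray(d,(180+390/2.4,94.8),s);print("bracket %.1f"%(np.linalg.lstsq(np.c_[xc,-w],e-(o+[0,0,.064]),rcond=None)[0][0]*1e3))
# w1: knob 340..431 wide, v 50..118 (crop), bracket 192 ; wm profile
for n,p,vs in (("w1",(.4885,-.1945,.2867),(96.5,110.2)),("wm",(.48908,-.19104,.28517),(98.8,112.5))):
    ss=dict(tcp_pos=np.array(p),eef_rot=np.array([180,0,-103.65]))
    for v in vs:
        e,w=ray(d,(279.8,v),ss);print(n,"x %.1f"%(np.linalg.lstsq(np.c_[xc,-w],e-(o+[0,0,.064]),rcond=None)[0][0]*1e3))
E
```

```text
x -78.9
x -70.5
x -88.4
bracket -60.0
w1 x -92.2
w1 x -77.5
wm x -86.2
wm x -71.5
```

The knob moved from −92.2/−77.5 to −86.2/−71.5 mm, exactly the 6 mm drop, and it is still there. Handing in.

```bash
python3 -c "
from plant import job
print(job.close_job())"
```

```text
the job is handed in; nothing more can be done
None
```

I rolled the cell about 90° until the key dropped 6 mm into the notch, laid the hold-down pad on top of it, and handed in the job at about 20 s; no verdict came back.

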